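Feed a leather tag and hold the stamp over it

ROBOT

A 6-joint arm with a two-finger parallel gripper is mounted at the origin on the work surface. World frame = base frame: x ahead of the robot, y to its left, z up, the work surface at z = 0. Lengths are in m, angles in rad, forces in N, time in s.
With the tool pointing down it reaches from about 0.35 to 0.975 m from the base axis. Payload 4.9 kg.
Tool frame: the origin (TCP) lies midway between the tips of the shut fingers; the grasp point (between the pads) lies 19 mm behind it; z points along the fingers, y is the line along which they close (so a half turn about z gives the same grasp; the last joint's range is limited). The gripper opens to 85 mm and grips with 20 to 120 N. Pads are 22 mm wide; open, the fingers measure 114 mm over their backs; the gripper's body (76 mm by 85 mm) begins 54 mm behind the grasp point. The pads swing forward as they close: fully open they stand 13 mm farther back than shut.
Start: joints at [1.157, 0.053, 1.613, -0, 1.476, -0.119], TCP at [0.182, 0.598, 0.231] pointing down, gripper open.
Joint ranges: [-3.01, 3.01], [-1.01, 2.22], [0.06, 2.58], [-1.02, 4.17], [0.09, 2.62], [-3.14, 3.14]. Speed limits (rad/s): [2.57, 2.57, 3.14, 3.14, 3.14, 3.14].

INTERFACE

Orientations are given as a unit quaternion [w, x, y, z].
In Python, from plant import manip gives the robot as it stands.
- The arm moves only by the tool move_arm, never from a script. Its argument "increments" is one flat list of numbers, 5 for each row, row after row: the shift along the tool's x, y, z in mm, then the turn about the tool's z in rad, then the opening, from 0 (shut) to 1 (fully open). In form: [tx, ty, tz, spin, jaw, tx, ty, tz, spin, jaw, ...]. A call has 1 to 8 rows; each row shifts and turns the commanded pose from where the row before left it, along the tool's axes as they then stand; what a row does not reach is not made up. A row lasts 1/12 s, in which the tool goes at most 41.7 mm and 7.16 degrees, less where a joint would pass 70% of its speed; a pose out of reach is approached as far as the arm can. A call with a gripper value outside its range is refused whole. The fingers move at their own pace and stop on an object; the grip force is fixed at half the most. Time passes only in rows, so rows that do not move let the fingers close. It gives the time, the measured TCP pose, the force, the opening and the grip force at its end, in the units of the state.
- manip.state(): the state, without advancing time (a new reading comes with each control period).
- manip.grab_frame(name): name is "scene" or "top"; returns a dict with "image" (420x560x3 uint8, blue, green, red), "fov_y" (degrees; the focal length in pixels is half the picture's height over the tangent of half this angle, whatever the lens; pixels are square), "cx", "cy" (the principal point, pixels), "k1" (the pictures are not rectified: a ray, as slopes to the right and down, at radius r is drawn at 1 + k1 r^2 times it, then the intrinsics apply), "eye" and "rotation" of the camera in the world. Camera axes: x right, y down, z forward; pixel columns grow to the right and rows downward; lengths in m; the calibration is good to about 2 mm. A picture is of the moment at which its call begins. There is no depth.
- manip.job_done(): hands the job in; it is judged then, once.
The state is a dict: "time": time; "joint_pos": joint angles; "joint_vel": joint speeds; "joint_efforts": joint torques, N m; "tool_pos": TCP position; "tool_rot": TCP orientation; "contact_force": force on the tool from outside, world axes, zero at the start; "ft_torque": the same for the moment, N m; "gripper_width": opening from 0.0 (shut) to 1.0 (fully open); "grasp_force": force on a finger pad.
Only numpy, scipy, OpenCV 4.12 (cv2) and the standard library are available. Lean on these libraries where they do the work, as an engineer would, in place of code of your own. Each camera call takes 0.05 s, during which the arm holds its last target. There are 200 camera calls.

TASK

Push the jig's sprung feed slide fully home once and let it spring back, so that one tag is fed into the nest. Then take the hand stamp with the oblong head from the tray, lift it above the bottle tops, carry it across and hold it centred and square over that tag, long side along long side, upright and about a centimetre above the leather: it must never touch, as every touch marks it. Finish while still holding the stamp there, ready for the alignment to be checked before the blow, and leave the bottles, the other stamps and everything else standing where they are.

Things in the scene. Friction and masses are not known exactly. Their poses are not given: they have to be found in the camera images.
- jig: tag-feeding jig screwed down: grey base 165 x 104 x 18 mm, steel magazine of four corner angles in its middle (top 59 mm above the bench). Origin: under the magazine's centre, underside. Its x axis is the feed direction: palm plate, magazine, nest. The nest's guide rails and end stop reach 22 mm above the bench
- nest (a point): centre of the anvil nest where a fed tag comes to lie, at the bed's surface, 53.5 mm along +x of the jig's origin and 18 mm above the bench
- magazine (a point): centre of the magazine's floor, 18 mm above the bench
- palm (a point): centre of the outer face of the feed slide's palm plate, an upright steel plate at the jig's -x end, 54 mm wide, 8 mm thick, from 16 to 62 mm above the bench. This point is 40 mm above the bench and 92 mm from the magazine's centre when the slide is out; its axes are the jig's; push it along jig +x
- slide (a joint): feed slide: 0 = sprung fully out, 0.055 m = fully home on its stop. The spring takes 4 N at first, 9 N at the end, and returns the slide when let go. Its tongue pushes the bottom tag from the magazine into the nest; when it comes back the next tag drops down
- tag0: bottom tag of the stack of five in the magazine: stiff tan sole-leather blank, 40 mm (its x) x 64 mm (its y) x 5 mm thick, origin at the centre of its underside; at the start its x axis is the feed direction
- tag1: second tag of the stack, like tag0, lying on it at the start
- tray: low wooden tray 260 (x) x 92 (y) x 18 mm fixed to the bench, floor 5 mm above the bench, in which three hand stamps stand upright 78 mm apart along its x, in any order
- stamp_oblong: hand stamp standing on its face: brass head 28 (its x) x 48 (its y) x 14 mm high, thin round neck, square beech handle 20 x 20 mm (sides along its x and y) from 30 to 103 mm above the face, steel cap to 105 mm. Origin: centre of the face (underside); z up the handle. 0.17 to 0.29 kg. The mark reads the same after half a turn
- stamp_oblong_face (a point): centre of the oblong stamp's face (same point as its origin)
- stamp_round: bystander: stamp with the same handle and a round brass head of 34 mm diameter
- stamp_square: bystander: stamp with the same handle and a square brass head, 30 x 30 mm
- maul: bystander: white plastic maul standing on its head, 72 mm diameter, 195 mm high; origin under its foot
- cone: bystander: dark thread cone, 70 mm diameter, 110 mm high; origin under its foot
- bottle0: bystander: white edge-paint bottle with green cap, 42 mm diameter, 130 mm high, in the row between jig and tray; origin under its foot
- bottle1: bystander: white edge-paint bottle with green cap, 42 mm diameter, 130 mm high, in the row between jig and tray; origin under its foot
- bottle2: bystander: white edge-paint bottle with green cap, 42 mm diameter, 130 mm high, in the row between jig and tray; origin under its foot
Things that resemble listed ones, but are neither listed nor needed, are in the scene too. Leave any black look-alike of the stamp_oblong alone.

How it is judged:
By the outcome, as a careful person would: the job done as asked, in the order asked, and still so for the second after the job is handed in, while the arm keeps its last pose, push and grip.
It also fails if it takes over 67 s, if anything falls off the work surface, if the arm or the gripper's body presses on something with over 40 N, if the wrist force passes 120 N, or if a joint passes its speed limit or range.

## Working session

There is one attempt and no reset: what is moved stays moved. The work goes in short steps, Python scripts to look and compute and a tool call to move; the robot and the scene stay as the last step left them, time stands still between calls to the robot, and variables do not carry over. Pictures are saved under pics/ and viewed, at most 10 in all, crops included, and the job is handed in when it is done.

Besides the shell and the picture viewer there is one more tool, called after "Emit:" in YAML: its name, and indented under it one key for each argument. move_arm: Moves the arm, as the interface text tells. Its arguments: {"type":"object","properties":{"increments":{"type":"array"}},"required":["increments"]}

```bash
mkdir -p pics
cat > h.py <<'E'
import numpy as np, cv2
from plant import manip
def grab(n):
    f=manip.grab_frame(n); f['f']=f['image'].shape[0]/2/np.tan(np.radians(f['fov_y'])/2); return f
def ray(f,u,v):
    x,y=(u-f['cx'])/f['f'],(v-f['cy'])/f['f']; a,b=x,y
    for _ in range(20):
        s=1+f['k1']*(a*a+b*b); a,b=x/s,y/s
    return np.array(f['rotation'])@np.array([a,b,1.])
def onz(f,u,v,z):
    d=ray(f,u,v); e=np.array(f['eye']); return e+d*(z-e[2])/d[2]
def proj(f,p):
    c=np.array(f['rotation']).T@(np.array(p)-f['eye']); a,b=c[:2]/c[2]; s=1+f['k1']*(a*a+b*b)
    return np.array([a*s*f['f']+f['cx'],b*s*f['f']+f['cy']])
E
python3 - <<'E'
from h import *
import pickle
for n in('top','scene'):
    f=grab(n); pickle.dump(f,open(n+'.pkl','wb')); cv2.imwrite(f'pics/{n}.png',cv2.resize(f['image'],(784,588),interpolation=cv2.INTER_CUBIC)); print(n,f['eye'],f['rotation'],f['f'],f['cx'],f['cy'],f['k1'])
print(manip.state())
E
```

```text
top [0.41249085 0.03070195 0.9010587 ] [ 0.07464758 -0.6905843   0.71566334 -0.0731235 ] 423.4193180778398 277.39111779599136 207.88857552703368 0.011770356156110771
scene [ 1.31538603 -0.17195024  0.68295867] [-0.33138551  0.71969414  0.55058462 -0.26283181] 415.95558821867985 279.53043630941534 207.89784338307496 -0.08489336800528141
{'time': 0.1, 'joint_pos': array([ 1.15701719e+00,  5.32692659e-02,  1.61420457e+00,  3.88223463e-05,
        1.47600828e+00, -1.19005051e-01]), 'joint_vel': array([ 0.00166468, -0.00026834, -0.00183341,  0.0005915 , -0.00164444,
       -0.00268442]), 'joint_efforts': array([ 1.19312817e-04, -3.94904459e+01, -3.71364033e+01, -1.40219772e-04,
        3.86129570e-03, -7.24497198e-06]), 'tool_pos': array([0.18133268, 0.59750541, 0.23017074]), 'tool_rot': array([-2.67342753e-04,  1.46855777e-01,  9.89157464e-01, -9.06317924e-04]), 'contact_force': array([-0.35379888,  0.12948413, -0.48533048]), 'ft_torque': array([0.01490566, 0.03674909, 0.02695869]), 'grasp_force': 0.0, 'gripper_width': 1.0033238462079654}
```

View pics/top.png

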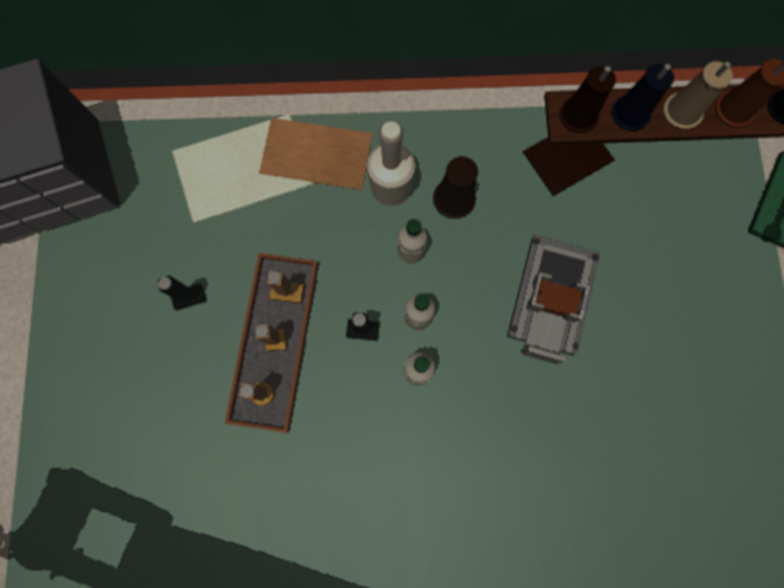

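View pics/scene.png

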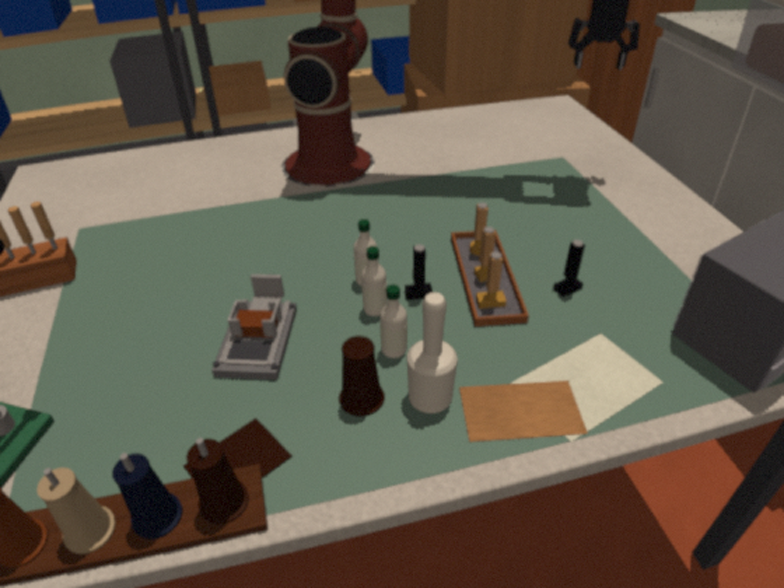

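The three brass stamps in the tray in `top` (784-wide pixels) are at (286,294) with a wide head, (275,340) with a square head and (262,393) with a round head. Black look-alikes stand at (363,328) and (190,297). The wide brass one at (286,294) fits the oblong stamp. The jig is at about (555,300), with its palm plate toward the bottom of the picture and its nest toward the top. I'll confirm in one enlarged crop.

```bash
python3 - <<'E'
s=open('h.py').read()
s=s.replace("return f\ndef ray","q=f['rotation']; f['rotation']=R.from_quat([q[1],q[2],q[3],q[0]]).as_matrix(); return f\ndef ray",1).replace("from plant","from scipy.spatial.transform import Rotation as R\nfrom plant",1)
open('h.py','w').write(s)
E
python3 - <<'E'
from h import *
import pickle
t=grab('top'); s=grab('scene')
pickle.dump((t,s),open('v.pkl','wb'))
def crop(f,x,y,w,h,k): return cv2.resize(cv2.convertScaleAbs(f['image'][y:y+h,x:x+w],alpha=1.8),None,fx=k,fy=k,interpolation=cv2.INTER_CUBIC)
c=np.zeros((592,800,3),np.uint8)
for f,x,y,w,h,k,X,Y in((t,160,178,70,132,4,0,0),(t,360,165,70,100,4,280,0),(s,320,140,60,95,4,560,0),(s,150,190,70,48,4,280,400),):
    a=crop(f,x,y,w,h,k); c[Y:Y+a.shape[0],X:X+a.shape[1]]=a[:592-Y]
cv2.imwrite('pics/crop1.png',c)
for n,(u,v) in dict(trayA=(261,255),trayB=(318,262),trayC=(289,430),trayD=(228,424)).items(): print(n,onz(t,u/1.4,v/1.4,.018).round(4))
for n,(u,v) in dict(A=(274,278),B=(262,331),C=(246,390)).items(): print(n,onz(t,u/1.4,v/1.4,.110).round(4))
E
```

```text
trayA [0.6641 0.2238 0.018 ]
trayB [0.6497 0.1359 0.018 ]
trayC [0.3994 0.1805 0.018 ]
trayD [0.4111 0.2692 0.018 ]
A [0.6045 0.1855 0.11  ]
B [0.5318 0.2013 0.11  ]
C [0.4541 0.2216 0.11  ]
```

View pics/crop1.png

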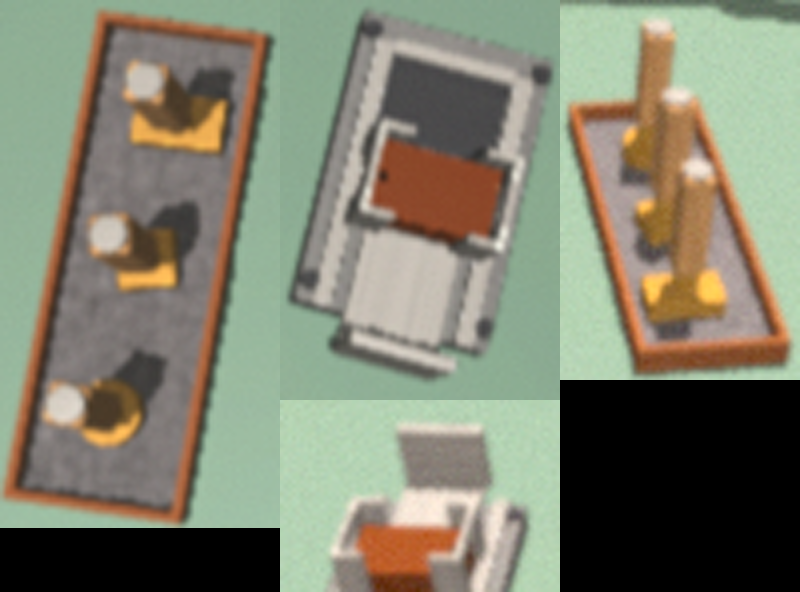

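The crop confirms it: the top stamp (brass, wide oblong head, edge from (131,143) to (222,154)) is the oblong one, the middle one is square and the bottom one round. The jig's base corners are at crop (365,12), (552,68), (480,352) and (292,300), with the palm plate at the bottom around (400,345).

Run:
```python
from h import *
import pickle
t,s=pickle.load(open('v.pkl','rb'))
J=lambda u,v:(360+(u-280)/4-.4,165+v/4-.4)
c=[onz(t,*J(*p),.018)[:2] for p in((365,12),(552,68),(480,352),(292,300))]
c=np.array(c); print('corners',c.round(4).tolist()); print('sides',np.linalg.norm(c-np.roll(c,-1,0),axis=1).round(4))
ax=(c[0]+c[1]-c[2]-c[3]); yj=np.arctan2(ax[1],ax[0]); o=c.mean(0); print('jig',o.round(4),np.degrees(yj), 'from width', np.degrees(np.arctan2(*( (c[0]+c[3]-c[1]-c[2])*[-1,1])) ))
# magazine top corners z=.059, palm plate top z=.062
m=np.array([onz(t,*J(*p),.059)[:2] for p in((384,120),(524,158),(503,250),(362,213))]);print('mag',m.mean(0).round(4),np.linalg.norm(m-np.roll(m,-1,0),axis=1).round(3))
p=np.array([onz(t,*J(*p),.062)[:2] for p in((347,326),(455,370))]);print('palm outer top edge?',p.round(4).tolist(),np.linalg.norm(p[0]-p[1]))
a=np.array([np.cos(yj),np.sin(yj)]);print('palm exp',o-.092*a,'nest',o+.0535*a)
# stamp: brass mask, near the oblong
hsv=cv2.cvtColor(t['image'],cv2.COLOR_BGR2HSV)
x0,y0,w,h=160,178,70,54
k=8
im=cv2.resize(t['image'][y0:y0+h,x0:x0+w],None,fx=k,fy=k,interpolation=cv2.INTER_CUBIC);hs=cv2.cvtColor(im,cv2.COLOR_BGR2HSV)
mk=cv2.inRange(hs,(14,170,90),(32,255,255))
n,l,st,ce=cv2.connectedComponentsWithStats(mk);i=1+st[1:,4].argmax();print(st[i],ce[i])
pts=np.argwhere(l==i)[:,::-1]
W=lambda p,z:onz(t,x0+(p[0]+.5)/k-.5,y0+(p[1]+.5)/k-.5,z)[:2]
q=cv2.boxPoints(cv2.minAreaRect(pts.astype(np.float32)));print('box',[W(a,.012).round(4).tolist() for a in q])
# lower edge fit
lo=[(u,pts[pts[:,0]==u,1].max()) for u in range(st[i][0]+8,st[i][0]+st[i][2]-12)]
b=np.array([W(a,.005) for a in lo]);v=cv2.fitLine(b.astype(np.float32),cv2.DIST_HUBER,0,.01,.01).ravel();print('low edge dir deg',np.degrees(np.arctan2(v[1],v[0])),b[0],b[-1])
cm=cv2.inRange(hs,(0,0,95),(179,60,255));n,l2,st2,ce2=cv2.connectedComponentsWithStats(cm);print([(s.tolist(),c.round(1).tolist(),W(c,.110).round(4).tolist()) for s,c in zip(st2[1:],ce2[1:]) if 300<s[4]<12000])
print('tray yaw',np.degrees(np.arctan2(.2238-.2692,.6641-.4111)))
```

```text
corners [[0.6813, -0.1983], [0.6462, -0.2959], [0.4952, -0.2421], [0.5258, -0.1467]]
sides [0.1037 0.1603 0.1001 0.1639]
jig [ 0.5871 -0.2207] -18.970754015593315 from width -18.813684870783735
mag [ 0.5763 -0.2193] [0.073 0.049 0.072 0.05 ]
palm outer top edge? [[0.5062, -0.1641], [0.4826, -0.2153]] 0.056378088447986495
palm exp [ 0.50012158 -0.19083809] nest [ 0.63771869 -0.23813803]
[370 287   3   3   6] [370.83333333 287.83333333]
box [[0.5947, 0.1831], [0.595, 0.1828], [0.5945, 0.1824], [0.5943, 0.1827]]Traceback (most recent call last):
  File "<stdin>", line 24, in <module>
cv2.error: OpenCV(4.12.0) /io/opencv/modules/imgproc/src/linefit.cpp:618: error: (-215:Assertion failed) npoints2 >= 0 || npoints3 >= 0 in function 'fitLine'
```

Rough jig pose: origin about (0.583, -0.220), yaw about -19°. The palm is at about (0.495, -0.190), and base and palm sizes agree with those given. I'm moving now with the fingers shut, to stage behind the palm plate.

Emit:
move_arm:
  increments: [-37.5,0,0,0.035,0,-37.5,0,0,0,0,-37.5,0,0,0,0,-37.5,0,0,0,0,-37.5,0,0,0,0,-37.5,0,0,0,0,-37.5,0,0,0,0,-37.5,0,0,0,0]

```text
time: 0.87
tool_pos: [0.4673, 0.5011, 0.231]
tool_rot: [-0.0, 0.164, 0.986, -0.0]
contact_force: [0.1, 1.0, 0.7]
gripper_width: -0.001
grasp_force: 0.0
```

Emit:
move_arm:
  increments: [-10,-32,0,0,0,-10,-32,0,0,0,-10,-32,0,0,0,-10,-32,0,0,0,-10,-32,0,0,0,-10,-32,0,0,0,-10,-32,0,0,0,-10,-32,0,0,0]

```text
time: 1.53
tool_pos: [0.4581, 0.2325, 0.2311]
tool_rot: [-0.0, 0.164, 0.986, -0.0]
contact_force: [0.4, -0.4, 1.0]
gripper_width: 0.002
grasp_force: 0.0
```

Emit:
move_arm:
  increments: [-10,-32,0,0,0,-10,-32,0,0,0,-10,-32,0,0,0,-10,-32,0,0,0,-10,-32,0,0,0,-10,-32,0,0,0,-10,-32,0,0,0,-10,-32,0,0,0]

```text
time: 2.2
tool_pos: [0.4509, -0.0356, 0.2313]
tool_rot: [0.0, 0.164, 0.986, -0.0]
contact_force: [0.6, 0.3, -0.8]
gripper_width: -0.001
grasp_force: 0.0
```

Emit:
move_arm:
  increments: [-10,-32,0,0,0,-10,-32,0,0,0,-10,-32,0,0,0,-10,-32,0,0,0,0,0,0,0,0]

```text
time: 2.62
tool_pos: [0.4471, -0.1727, 0.2312]
tool_rot: [-0.0, 0.167, 0.986, -0.001]
contact_force: [-0.3, 0.3, 0.1]
gripper_width: -0.001
grasp_force: 0.0
```

Emit:
move_arm:
  increments: [0,0,33,0,0,0,0,33,0,0,0,0,33,0,0,0,0,33,0,0,0,0,33,0,0,0,0,32,0,0,0,0,0,0,0]

```text
time: 3.2
tool_pos: [0.4425, -0.1647, 0.0273]
tool_rot: [-0.006, 0.164, 0.986, 0.002]
contact_force: [-0.7, 0.8, -1.5]
gripper_width: -0.0
grasp_force: 0.0
```

Emit:
move_arm:
  increments: [-8,0,0,0,0,-8,0,0,0,0,-6,0,0,0,0,-4,0,0,0,0,-4,0,0,0,0,0,0,0,0,0]

```text
time: 3.7
tool_pos: [0.4779, -0.1787, 0.0359]
tool_rot: [0.001, 0.164, 0.986, -0.001]
contact_force: [-0.1, -1.3, -0.7]
gripper_width: -0.001
grasp_force: 0.0
```

Run:
```python
from h import *
t=grab('top'); s=grab('scene'); st=manip.state(); print(st['tool_pos'],st['contact_force'])
c=np.zeros((600,800,3),np.uint8)
f=lambda g,x,y,w,h,k: cv2.resize(cv2.convertScaleAbs(g['image'][y:y+h,x:x+w],alpha=1.8),None,fx=k,fy=k,interpolation=cv2.INTER_CUBIC)
c[:,:400]=f(t,350,160,80,120,5); c[:,400:]=f(s,145,170,80,120,5)
cv2.imwrite('pics/pre.png',c)
```

```text
[ 0.47656244 -0.17807415  0.03487323] [-0.56074873  0.12261499 -0.237079  ]
```

View pics/pre.png

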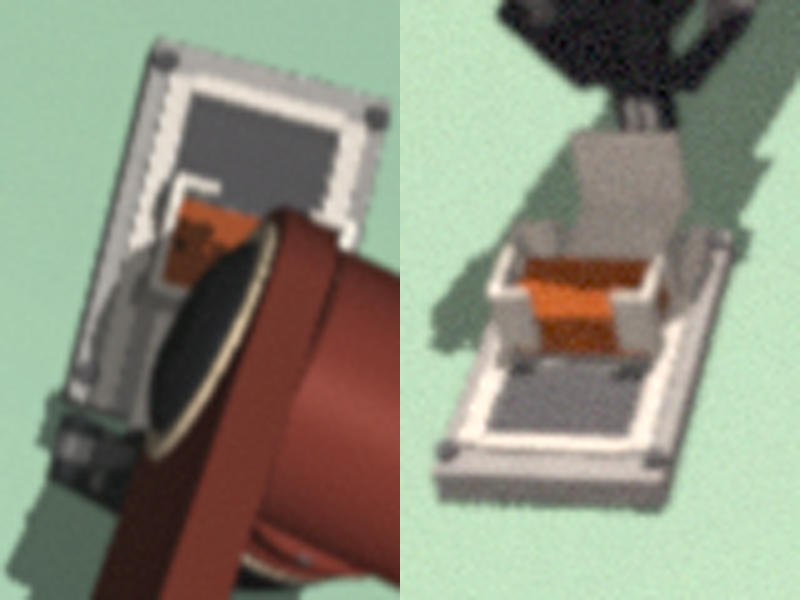

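The picture shows the shut fingers standing behind the palm plate (scene crop (645,110), plate centre about (630,165)), a few mm off to +y and clear of it. Pushing now.

Emit:
move_arm:
  increments: [-4,-3,0,0,0,-4,-2,0,0,0,-4,0,0,0,0,-5,0,0,0,0,-5,0,0,0,0,-5,0,0,0,0,-5,0,0,0,0,0,0,0,0,0]

```text
time: 4.47
tool_pos: [0.504, -0.1927, 0.0339]
tool_rot: [-0.002, 0.164, 0.986, 0.001]
contact_force: [-5.3, 2.8, 4.0]
gripper_width: 0.002
grasp_force: 2.8
```

Emit:
move_arm:
  increments: [-5,0,0,0,0,-5,0,0,0,0,-4,0,0,0,0,-4,0,0,0,0,0,0,0,0,0]

```text
time: 4.88
tool_pos: [0.5205, -0.1981, 0.0337]
tool_rot: [-0.003, 0.164, 0.986, 0.001]
contact_force: [-6.6, 3.3, 5.1]
gripper_width: -0.005
grasp_force: 3.5
```

Emit:
move_arm:
  increments: [-4,0,0,0,0,-4,0,0,0,0,-4,0,0,0,0,-3,0,0,0,0,0,0,0,0,0]

```text
time: 5.3
tool_pos: [0.5335, -0.2024, 0.0335]
tool_rot: [-0.004, 0.164, 0.986, 0.001]
contact_force: [-9.4, 5.3, 8.4]
gripper_width: -0.001
grasp_force: 5.7
```

Emit:
move_arm:
  increments: [-2,0,0,0,0,-2,0,0,0,0,0,0,0,0,0]

```text
time: 5.55
tool_pos: [0.5335, -0.2023, 0.0335]
tool_rot: [-0.01, 0.164, 0.986, 0.002]
contact_force: [-25.1, 9.7, 21.3]
gripper_width: 0.001
grasp_force: 14.0
```

The slide is home on its stop: the force jumped and the travel ended. Retreating so that the slide springs back.

Emit:
move_arm:
  increments: [8,0,0,0,0,10,0,0,0,0,12,0,0,0,0,12,0,0,0,0,12,0,0,0,0,12,0,0,0,0,12,0,0,0,0,12,0,0,0,0]

```text
time: 6.22
tool_pos: [0.4544, -0.1759, 0.0343]
tool_rot: [0.0, 0.164, 0.986, -0.0]
contact_force: [0.7, 0.6, 0.4]
gripper_width: 0.003
grasp_force: 0.0
```

Emit:
move_arm:
  increments: [5,0,0,0,0,0,0,-15,0,0,0,0,-30,0,0,0,0,-35,0,0,0,0,-35,0,0,0,0,-35,0,0,0,0,-35,0,0,0,0,-20,0,0]

```text
time: 6.88
tool_pos: [0.4517, -0.1753, 0.2446]
tool_rot: [0.003, 0.164, 0.986, -0.001]
contact_force: [0.2, -0.0, 0.7]
gripper_width: -0.0
grasp_force: 0.0
```

Emit:
move_arm:
  increments: [12,35,0,0,0.8,12,35,0,0,0.8,12,35,0,0,0.8,8,35,0,0,0.8,0,35,0,0,0.8,-5,35,0,0,0.8,-5,35,0,0,0.8,-5,35,0,0,0.8]

```text
time: 7.55
tool_pos: [0.5142, 0.102, 0.2397]
tool_rot: [0.001, 0.164, 0.986, 0.0]
contact_force: [0.2, -0.9, -0.7]
gripper_width: 0.803
grasp_force: 0.0
```

Emit:
move_arm:
  increments: [0,20,0,0,0.8,0,20,0,0,0.8,0,0,0,0,0.8]

```text
time: 7.8
tool_pos: [0.5272, 0.1408, 0.2392]
tool_rot: [0.0, 0.162, 0.987, 0.001]
contact_force: [-0.4, -0.9, -0.2]
gripper_width: 0.8
grasp_force: 0.0
```

Run:
```python
from h import *
import pickle
t=grab('top'); s=grab('scene'); st=manip.state(); print(st['tool_pos'],st['contact_force'],st['joint_pos'])
pickle.dump((t,s),open('v2.pkl','wb'))
c=np.zeros((600,800,3),np.uint8)
f=lambda g,x,y,w,h,k: cv2.resize(cv2.convertScaleAbs(g['image'][y:y+h,x:x+w],alpha=1.8),None,fx=k,fy=k,interpolation=cv2.INTER_CUBIC)
c[:,:400]=f(t,350,160,80,120,5); c[:300,400:]=f(s,145,190,80,60,5);c[300:,400:]=f(s,145,230,80,60,5)
cv2.imwrite('pics/fed.png',c)
```

```text
[0.52640801 0.13823103 0.23912575] [ 0.02247183 -0.97409624  0.63163555] [ 1.20273482e-01 -1.45185135e-01  1.79124369e+00 -4.59107162e-04
  1.49588235e+00 -1.12193179e+00]
```

View pics/fed.png

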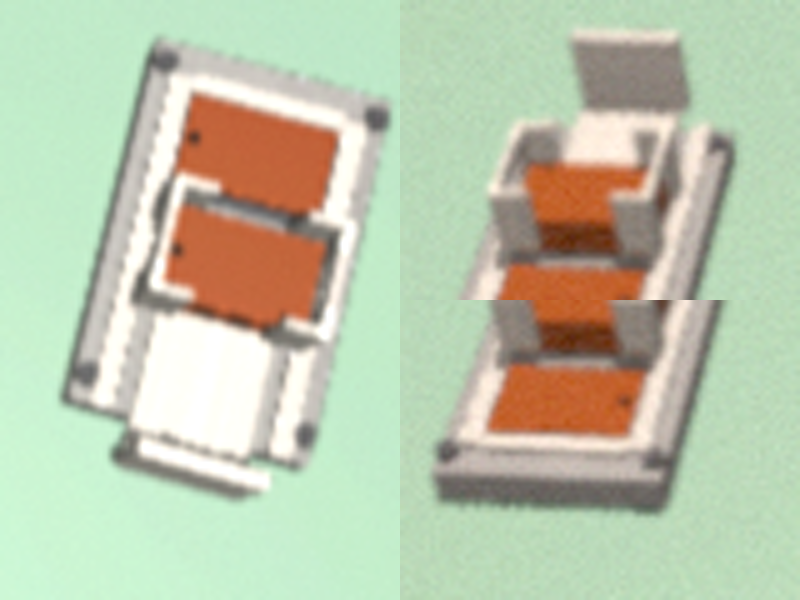

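The tag now lies in the nest (top crop corners about (190,93), (340,130), (325,212), (178,178)). The slide is back out and the next tag has dropped. Next I'm measuring the stamp and the tag by colour masks in both views.

```bash
cat >> h.py <<'E'
K=8
def up(f,x,y,w,h): return cv2.resize(f['image'][y:y+h,x:x+w],None,fx=K,fy=K,interpolation=cv2.INTER_CUBIC)
def raw(p,x,y): return x+(p[0]+.5)/K-.5, y+(p[1]+.5)/K-.5
def blobs(m,amin):
    n,l,s,c=cv2.connectedComponentsWithStats(m)
    return [(l==i,s[i],c[i]) for i in range(1,n) if s[i][4]>amin*K*K]
def tri(f,a,g,b):
    d,e=ray(f,*a),ray(g,*b); A=np.array([d,-e]).T; r=np.linalg.lstsq(A,np.array(g['eye'])-f['eye'],rcond=None)[0]
    p,q=f['eye']+d*r[0],g['eye']+e*r[1]; return (p+q)/2,np.linalg.norm(p-q)
E
python3 - <<'E'
from h import *
import pickle
t,s=pickle.load(open('v.pkl','rb')); t2,s2=pickle.load(open('v2.pkl','rb'))
hv=lambda i:cv2.cvtColor(i,cv2.COLOR_BGR2HSV)
print('brass hsv',hv(t['image'])[211,203],hv(s['image'])[213,350],'tag',hv(t2['image'])[190,403],hv(s2['image'])[310-0,258] )
caps=[]
for n,f,b in(('top',t,(180,185,50,40)),('scene',s,(335,170,40,55))):
    im=up(f,*b);H=hv(im)
    for nm,m in(('brass',cv2.inRange(H,(15,150,90),(32,255,255))),('cap',cv2.inRange(H,(0,0,100),(179,45,255)))):
        for k,st,c in blobs(m,8):
            r=cv2.minAreaRect(np.argwhere(k)[:,::-1].astype(np.float32)); print(n,nm,np.round(raw(c,*b[:2]),2),st[4]/64,'rect',np.round(r[1],0)/8,r[2], onz(f,*raw(c,*b[:2]),.110 if nm=='cap' else .015).round(4))
            if nm=='brass': print([onz(f,*raw(q,*b[:2]),.012)[:2].round(4).tolist() for q in cv2.boxPoints(r)])
for n,f,b in(('top',t2,(375,170,50,60)),('scene',s2,(225,240,60,80) if 0 else (150,230,70,60))):
    H=hv(up(f,*b)); m=cv2.inRange(H,(0,150,60),(16,255,255))
    for k,st,c in blobs(m,100):
        r=cv2.minAreaRect(np.argwhere(k)[:,::-1].astype(np.float32)); q=cv2.boxPoints(r)
        print(n,'tag',st[4]/64,np.round([raw(a,*b[:2]) for a in q],1).tolist()); 
        w=np.array([onz(f,*raw(a,*b[:2]),.023)[:2] for a in q]); print(w.round(4).tolist(),np.linalg.norm(w-np.roll(w,-1,0),axis=1).round(4),w.mean(0).round(4))
E
```

```text
brass hsv [ 17 158  95] [ 18 178  83] tag [  9 178 109] [ 59  42 127]
top brass [205.6  210.76] 129.328125 rect [22.25  12.375] 4.573921203613281 [0.6    0.1829 0.015 ]
[[0.5953, 0.2113], [0.6224, 0.2093], [0.6167, 0.1615], [0.5897, 0.1637]]
top cap [195.68 197.82] 49.28125 rect [8.   8.25] 53.84181594848633 [0.606  0.1856 0.11  ]
scene brass [337.52 174.05] 10.03125 rect [2.625 5.625] 41.6335334777832 [0.4449 0.2149 0.015 ]
[[0.4436, 0.2074], [0.4275, 0.2246], [0.4368, 0.2268], [0.4527, 0.2096]]
scene brass [341.33 191.8 ] 11.84375 rect [2.75  5.375] 68.19859313964844 [0.5228 0.1957 0.015 ]
[[0.5159, 0.1906], [0.5114, 0.2064], [0.5225, 0.2049], [0.5269, 0.1893]]
scene brass [356.14 212.01] 57.46875 rect [11.25  7.75] 69.44395446777344 [0.6089 0.2012 0.015 ]
[[0.587, 0.1943], [0.582, 0.2162], [0.6225, 0.2096], [0.627, 0.1884]]
scene brass [343.51 211.93] 38.21875 rect [7.625 8.   ] 90.0 [0.6001 0.1713 0.015 ]
[[0.583, 0.1694], [0.5884, 0.1887], [0.6155, 0.1778], [0.6102, 0.1589]]
scene cap [368.6  184.73] 404.46875 rect [44.75 17.75] 90.0 [0.6276 0.2135 0.11  ]
scene cap [354.14 181.
[... 574 characters left out ...]
0.5865, -0.2608], [0.5475, -0.246]] [0.0418 0.0617 0.0416 0.0612] [ 0.5767 -0.2243]
scene tag 105.921875 [[171.1999969482422, 229.60000610351562], [187.3000030517578, 229.60000610351562], [187.3000030517578, 239.3000030517578], [171.1999969482422, 239.3000030517578]]
[[0.5592, -0.2447], [0.5695, -0.2077], [0.6026, -0.2107], [0.5927, -0.2468]] [0.0384 0.0332 0.0374 0.0335] [ 0.581  -0.2275]
scene tag 324.3125 [[162.8000030517578, 255.1999969482422], [163.39999389648438, 242.3000030517578], [192.89999389648438, 243.8000030517578], [192.1999969482422, 256.70001220703125]]
[[0.6388, -0.2682], [0.5979, -0.2648], [0.6206, -0.1998], [0.6605, -0.2053]] [0.0411 0.0688 0.0403 0.0665] [ 0.6295 -0.2345]
```

The stamp's cap is at (0.606, 0.186) and both views agree within 1 mm. Its head measures 48x27 mm with yaw about -6°. The tag's top is centred at about (0.626, -0.2345) with jig yaw -18.8°, and its size is about right at 62.5x38 mm. Moving above the stamp.

Emit:
move_arm:
  increments: [0,0,0,-0.113,0.8,0,0,0,-0.112,0.8,-25,20,0,0,0.8,-25,20,0,0,0.8,-24,16,0,0,0.8,0,0,30,0,0.8,0,0,30,0,0.8,0,0,10,0,0.8]

```text
time: 8.57
tool_pos: [0.6035, 0.1843, 0.1642]
tool_rot: [-0.003, 0.053, 0.999, -0.001]
contact_force: [-0.8, -0.0, -0.9]
gripper_width: 0.796
grasp_force: 0.0
```

Emit:
move_arm:
  increments: [0,0,0,0,0.8,0,0,0,0,0.8,0,0,0,0,0.8]

```text
time: 8.82
tool_pos: [0.6066, 0.1855, 0.1717]
tool_rot: [0.002, 0.053, 0.999, 0.0]
contact_force: [1.0, -0.9, 0.4]
gripper_width: 0.799
grasp_force: 0.0
```

Run:
```python
from h import *
s=manip.state(); q=s['tool_rot']; r=R.from_quat([*q[1:],q[0]]); d=np.array([.606,.186,.066])-s['tool_pos']
print(s['tool_pos'],r.as_matrix()[:,0], (r.inv().apply(d)*1000).round(1))
```

```text
[0.60660679 0.18550849 0.17167621] [-0.99443013  0.1053489  -0.00321446] [  1.    0.3 105.7]
```

Emit:
move_arm:
  increments: [1,0,25,0,0.8,0,0,25,0,0.8,0,0,20,0,0.8,0,0,15,0,0.8,0,0,12,0,0.8,0,0,8,0,0.8,0,0,0,0,0.8,0,0,0,0,0.8]

```text
time: 9.48
tool_pos: [0.6051, 0.1861, 0.065]
tool_rot: [0.0, 0.052, 0.999, 0.0]
contact_force: [0.4, 0.2, 0.9]
gripper_width: 0.805
grasp_force: 0.0
```

Emit:
move_arm:
  increments: [0,0,0,0,0.6,0,0,0,0,0.5,0,0,0,0,0.4,0,0,0,0,0.3,0,0,0,0,0.2,0,0,0,0,0,0,0,0,0,0,0,0,0,0,0]

```text
time: 10.15
tool_pos: [0.6052, 0.186, 0.0651]
tool_rot: [0.001, 0.052, 0.999, 0.0]
contact_force: [0.1, -0.6, 4.0]
gripper_width: 0.23
grasp_force: 58.3
```

Emit:
move_arm:
  increments: [0,0,0,0,0,0,0,0,0,0,0,0,0,0,0,0,0,-5,0,0,0,0,-5,0,0,0,0,-5,0,0,0,0,0,0,0]

```text
time: 10.73
tool_pos: [0.6047, 0.1862, 0.0799]
tool_rot: [0.0, 0.052, 0.999, 0.0]
contact_force: [1.5, 0.6, -1.8]
gripper_width: 0.229
grasp_force: 58.1
```

Gripped: the opening is 19.5 mm, which matches the 20 mm handle, and the force is about the stamp's weight. Lifting above the bottles.

Emit:
move_arm:
  increments: [0,0,-15,0,0,0,0,-25,0,0,0,0,-30,0,0,0,0,-30,0,0,0,0,-30,0,0,0,0,-25,0,0,0,0,-20,0,0,0,0,-10,0,0]

```text
time: 11.4
tool_pos: [0.6057, 0.1863, 0.2693]
tool_rot: [0.003, 0.052, 0.999, 0.001]
contact_force: [-0.6, 0.9, -1.4]
gripper_width: 0.23
grasp_force: 58.3
```

Run:
```python
from h import *
s=manip.state(); q=s['tool_rot']; r=R.from_quat([*q[1:],q[0]]); d=np.array([.626,-.2345,.26])-s['tool_pos']
print(s['tool_pos'],s['joint_pos'],r.as_matrix()[:,0], (r.inv().apply(d)*1000).round(1))
t=grab('top');S=grab('scene')
c=np.zeros((600,800,3),np.uint8)
c[:420,:400]=cv2.convertScaleAbs(t['image'][:,80:480],alpha=1.8); c[:,400:]=cv2.resize(cv2.convertScaleAbs(S['image'][60:240,310:430],alpha=1.8),(400,600))
cv2.imwrite('pics/lift.png',c)
```

```text
[0.60569124 0.18632755 0.26933142] [ 1.81049497e-01  4.95171958e-02  1.55309210e+00  7.19207838e-05
  1.53294046e+00 -1.28509814e+00] [-0.99451193  0.10446363 -0.00577765] [ -64.1 -416.4    9. ]
```

View pics/lift.png

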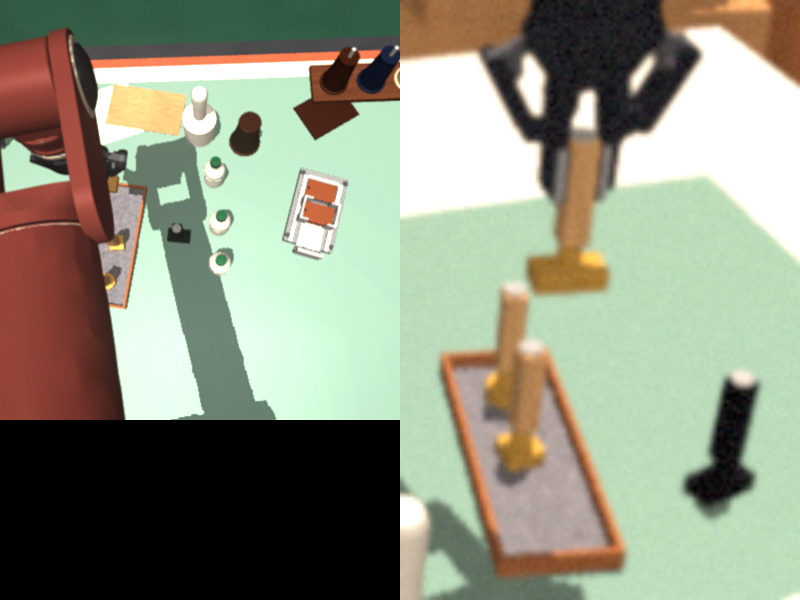

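The oblong stamp hangs upright in the grip (scene crop head at (568,270)), well above everything. The other stamps are still standing. Carrying it across.

Emit:
move_arm:
  increments: [-2,-12,0,0,0,-3,-20,0,0,0,-4,-26,0,0,0,-4,-26,0,0,0,-4,-26,0,0,0,-4,-26,0,0,0,-4,-26,0,0,0,-4,-26,0,0,0]

```text
time: 12.17
tool_pos: [0.6122, -0.006, 0.2611]
tool_rot: [-0.003, 0.053, 0.999, -0.0]
contact_force: [1.1, 0.1, -1.7]
gripper_width: 0.227
grasp_force: 58.3
```

Emit:
move_arm:
  increments: [-4,-26,0,0,0,-4,-26,0,0,0,-4,-26,0,0,0,-4,-26,0,0,0,-4,-26,0,0,0,-4,-26,0,0,0,-4,-26,0,0,0,-4,-22,0,0,0]

```text
time: 12.83
tool_pos: [0.6224, -0.2124, 0.2609]
tool_rot: [-0.003, 0.053, 0.999, 0.001]
contact_force: [-0.0, 0.3, -1.8]
gripper_width: 0.231
grasp_force: 58.3
```

Emit:
move_arm:
  increments: [-3,-14,0,0.05,0,0,-10,0,0.06,0,0,0,0,0.06,0,0,0,0,0.053,0,0,0,20,0,0,0,0,25,0,0,0,0,0,0,0,0,0,0,0,0]

```text
time: 13.5
tool_pos: [0.6217, -0.2339, 0.2146]
tool_rot: [-0.004, 0.163, 0.987, 0.001]
contact_force: [-1.0, -1.2, -1.8]
gripper_width: 0.226
grasp_force: 58.3
```

```bash
cat > d.py <<'E'
from h import *
import sys
s=manip.state(); q=s['tool_rot']; r=R.from_quat([*q[1:],q[0]]); d=np.array([*map(float,sys.argv[1:4])])-s['tool_pos']
m=r.as_matrix();print(s['tool_pos'],'xyaw',np.degrees(np.arctan2(m[1,0],m[0,0])),'tilt',m[:,2], (r.inv().apply(d)*1000).round(1),s['contact_force'])
E
python3 d.py .626 -.2345 .140
```

```text
[ 0.62169267 -0.23387378  0.21456423] xyaw 161.190793696414 tilt [-0.00785363  0.00370573 -0.99996229] [-4.9  0.7 74.5] [-1.02335285 -1.16851271 -1.83361985]
```

Emit:
move_arm:
  increments: [-2,0,15,0,0,-2,1,20,0,0,-1,0,20,0,0,0,0,15,0,0,0,0,10,0,0,0,0,5,0,0,0,0,0,0,0,0,0,0,0,0]

```text
time: 14.17
tool_pos: [0.6297, -0.2352, 0.135]
tool_rot: [0.001, 0.163, 0.987, -0.0]
contact_force: [-0.4, 0.3, -2.6]
gripper_width: 0.229
grasp_force: 58.4
```

```bash
python3 d.py .626 -.2345 .093
python3 - <<'E'
from h import *
import pickle
t=grab('top');S=grab('scene'); pickle.dump((t,S),open('v3.pkl','wb'))
c=np.zeros((600,800,3),np.uint8)
f=lambda g,x,y,w,h,k: cv2.resize(cv2.convertScaleAbs(g['image'][y:y+h,x:x+w],alpha=1.8),None,fx=k,fy=k,interpolation=cv2.INTER_CUBIC)
c[:,:400]=f(t,350,160,80,120,5); c[:,400:]=f(S,140,160,80,120,5)
cv2.imwrite('pics/over.png',c)
E
```

```text
[ 0.62971633 -0.23524141  0.1350448 ] xyaw 161.21948368692887 tilt [ 9.88211201e-04 -5.29205293e-04 -9.99999372e-01] [ 3.8 -0.5 42. ] [-0.3976806   0.29122382 -2.57404832]
```

View pics/over.png

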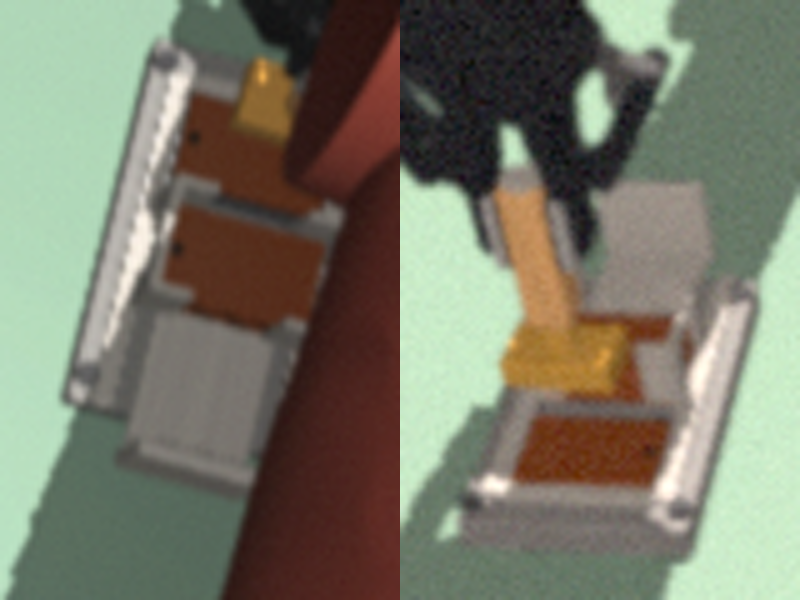

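Both views show the stamp head over the nest, square with the tag. In the scene crop its lower front edge runs (503,383)–(617,393) and the tag's front edge (515,477)–(660,490). I'm letting the arm settle, then measuring stamp against tag within each camera.

Emit:
move_arm:
  increments: [0,0,0,0,0,0,0,0,0,0,0,0,0,0,0,0,0,0,0,0]

```text
time: 14.6
tool_pos: [0.6294, -0.2351, 0.1347]
tool_rot: [0.0, 0.163, 0.987, -0.0]
contact_force: [0.0, -0.3, -3.1]
gripper_width: 0.232
grasp_force: 58.4
```

```bash
cat > m.py <<'E'
from h import *
import sys
zoff=.060
t=grab('top');S=grab('scene');st=manip.state();tp=st['tool_pos'];zf=tp[2]-zoff;print('tcp',tp.round(4))
hv=lambda i:cv2.cvtColor(i,cv2.COLOR_BGR2HSV)
def lines(f,b,lo,hi,amin,z,lab):
    H=hv(up(f,*b)); m=cv2.inRange(H,lo,hi)
    for k,s,c in blobs(m,amin):
        hull=cv2.convexHull(np.argwhere(k)[:,::-1].astype(np.int32)); 
        ap=cv2.approxPolyN(hull,6 if lab=='brass' else 4).reshape(-1,2) if hasattr(cv2,'approxPolyN') else cv2.approxPolyDP(hull,12,True).reshape(-1,2)
        for q in ap: 
            u=raw(q,*b[:2]); print(lab,np.round(u,1),onz(f,*u,z)[:2].round(4),onz(f,*u,z+.014)[:2].round(4) if lab=='brass' else '')
        print('-',s[4]/64)
print('scene');lines(S,(150,210,50,40),(15,140,70),(32,255,255),60,zf,'brass');lines(S,(155,238,50,24),(0,150,40),(13,255,255),60,.023,'tag')
print('top');lines(t,(385,165,40,30),(15,140,70),(32,255,255),30,zf,'brass');lines(t,(375,170,50,33),(0,150,40),(13,255,255),60,.023,'tag')
E
python3 m.py
```

```text
tcp [ 0.6293 -0.235   0.1344]
scene
brass [182.6 239.3] [ 0.6554 -0.2175] [ 0.6706 -0.2164]
brass [159.2 236.2] [ 0.6324 -0.2655] [ 0.6481 -0.2633]
brass [163.7 225.4] [ 0.6002 -0.2544] [ 0.6166 -0.2525]
brass [169.7 221.1] [ 0.589  -0.2406] [ 0.6058 -0.239 ]
brass [184.8 224.9] [ 0.6111 -0.2089] [ 0.6273 -0.2081]
brass [185.4 229.9] [ 0.6277 -0.209 ] [ 0.6436 -0.2081]
- 295.65625
tag [190.1 256.4] [ 0.6584 -0.2098] 
tag [162.3 255.6] [ 0.6396 -0.2692] 
tag [166.8 242.9] [ 0.602  -0.2573] 
tag [193.1 244.2] [ 0.622  -0.1995] 
- 323.09375
top
brass [406.9 186.7] [ 0.6222 -0.2325] [ 0.6187 -0.2281]
brass [397.4 183.6] [ 0.6294 -0.2141] [ 0.6258 -0.21  ]
brass [399.8 174.2] [ 0.6488 -0.2207] [ 0.6448 -0.2165]
brass [400.9 171.9] [ 0.6535 -0.2235] [ 0.6494 -0.2191]
brass [404.8 172.9] [ 0.6511 -0.2311] [ 0.647  -0.2266]
brass [407.1 176.3] [ 0.6438 -0.2349] [ 0.6399 -0.2304]
- 94.015625
tag [424.4 193.4] [ 0.6191 -0.2845] 
tag [418.4 198.6] [ 0.6084 -0.2707] 
tag [410.8 194.8] [ 0.6172 -0.2554] 
tag [424.4 172.4] [ 0.6655 -0.2895] 
- 160.359375
tag [414.8 203.9] [ 0.5971 -0.2618] 
tag [384.6 195.4] [ 0.6179 -0.1996] 
tag [388.6 178.6] [ 0.6547 -0.2114] 
tag [407.9 185.1] [ 0.6388 -0.2514] 
- 278.109375
```

```bash
cat > e.py <<'E'
from h import *
import pickle
hv=lambda i:cv2.cvtColor(i,cv2.COLOR_BGR2HSV)
def mask(f,b,lo,hi):
    return max(blobs(cv2.inRange(hv(up(f,*b)),lo,hi),20),key=lambda x:x[1][4])[0]
def edge(f,b,k,z,side,trim):
    # side: 'd','u' per column, 'l','r' per row ; returns world mid & dir of fitted line
    ks=k if side in'du' else k.T
    c=np.where(ks.any(0))[0]; c=c[int(trim[0]*len(c)):int(trim[1]*len(c))]
    P=[(u,(np.where(ks[:,u])[0].max() if side in'dr' else np.where(ks[:,u])[0].min())) for u in c]
    P=[p if side in'du' else p[::-1] for p in P]
    w=np.array([onz(f,*raw(p,*b[:2]),z)[:2] for p in P])
    vx,vy,x,y=cv2.fitLine(w.astype(np.float32),cv2.DIST_HUBER,0,1e-3,1e-3).ravel()
    return np.array([x,y]),np.degrees(np.arctan2(vy,vx))%180
yj=np.radians(-18.8); a=np.array([np.cos(yj),np.sin(yj)]); n=np.array([-a[1],a[0]])
def rep(l,r): print(l,r[0].round(4),'ang %.1f'%r[1],'along a %.1f n %.1f mm'%(r[0]@a*1e3,r[0]@n*1e3))
B=((12,110,45),(34,255,255)); T=((0,140,35),(12,255,255))
def tag(t,s):
    for nm,f,b in(('top',t,(375,170,50,33)),('scene',s,(155,238,50,24))):
        k=mask(f,b,*T)
        for sd,tr in(('u',(.25,.75)),('d',(.25,.75)),('l',(.3,.7)),('r',(.3,.7))): rep(nm+' tag '+sd,edge(f,b,k,.023,sd,tr))
def stamp(t,s,zf):
    b=(150,int(proj(s,[.6265,-.2345,zf])[1])-22,50,32); k=mask(s,b,*B)
    rep('scene stamp front',edge(s,b,k,zf,'d',(.2,.8)))
    w=np.where(k.any(0))[0]; 
    h=k[int(k.shape[0]*0):]
    for u in(w.min(),w.max()):
        v=np.where(k[:,u])[0].mean(); p=onz(s,*raw((u,v),*b[:2]),zf+.007)[:2]; print('scene end',p.round(4),'n %.1f'%(p@n*1e3))
    if t is not None:
        b=(390,165,22,30); k=mask(t,b,*B)
        rep('top stamp near',edge(t,b,k,zf,'d',(.3,.8))); rep('top stamp left(mid z)',edge(t,b,k,zf+.007,'l',(.3,.75)))
E
python3 - <<'E'
from e import *
tag(*pickle.load(open('v2.pkl','rb')))
t,s=grab('top'),grab('scene'); tp=manip.state()['tool_pos']; print('tcp',tp.round(4),'a %.1f n %.1f'%(tp[:2]@a*1e3,tp[:2]@n*1e3)); stamp(t,s,tp[2]-.06)
E
```

```text
top tag u [ 0.6455 -0.2369] ang 71.3 along a 687.5 n -16.3 mm
top tag d [ 0.608  -0.2299] ang 71.7 along a 649.6 n -21.7 mm
top tag l [ 0.6313 -0.2039] ang 161.3 along a 663.3 n 10.4 mm
top tag r [ 0.6244 -0.2663] ang 162.2 along a 676.9 n -50.9 mm
scene tag u [ 0.6113 -0.2313] ang 70.6 along a 653.3 n -22.0 mm
scene tag d [ 0.6485 -0.2375] ang 72.4 along a 690.4 n -15.9 mm
scene tag l [ 0.6213 -0.2633] ang 159.5 along a 673.0 n -49.0 mm
scene tag r [ 0.6362 -0.204 ] ang 161.5 along a 668.0 n 11.9 mm
tcp [ 0.6292 -0.235   0.1343] a 671.4 n -19.7
scene stamp front [ 0.6466 -0.2368] ang 60.6 along a 688.4 n -15.8 mm
scene end [ 0.6298 -0.2614] n -44.5
scene end [ 0.6198 -0.2034] n 7.2
top stamp near [ 0.6193 -0.2227] ang 66.2 along a 658.1 n -11.2 mm
top stamp left(mid z) [ 0.6324 -0.21  ] ang 150.4 along a 666.3 n 5.0 mm
```

Run:
```python
from e import *
t,s=grab('top'),grab('scene'); tp=manip.state()['tool_pos']; zf=tp[2]-.06
for nm,f,o in(('scene',s,(140,160)),('top',t,(350,160))):
    for lab,z,X,Y in(('face',zf,.014,.024),('headtop',zf+.014,.014,.024),('handlelow',zf+.03,.01,.01),('cap',zf+.105,.01,.01)):
        print(nm,lab,[((proj(f,[*(tp[:2]+i*X*a+j*Y*n),z])-o)*5).round().astype(int).tolist() for i,j in((1,-1),(1,1),(-1,1),(-1,-1))])
c=np.zeros((600,800,3),np.uint8)
g=lambda g,x,y,w,h,k: cv2.resize(cv2.convertScaleAbs(g['image'][y:y+h,x:x+w],alpha=2.2),None,fx=k,fy=k,interpolation=cv2.INTER_CUBIC)
c[:,:500]=g(s,150,190,50,60,10); c[:300,500:]=g(t,390,165,30,30,10)
cv2.imwrite('pics/head.png',c)
```

```text
scene face [[104, 384], [214, 388], [229, 343], [122, 339]]
scene headtop [[97, 360], [208, 364], [224, 320], [116, 315]]
scene handlelow [[125, 327], [171, 328], [184, 297], [138, 295]]
scene cap [[89, 186], [138, 188], [152, 156], [103, 155]]
top face [[355, 101], [239, 68], [223, 132], [340, 165]]
top headtop [[367, 91], [248, 58], [232, 123], [351, 157]]
top handlelow [[343, 80], [292, 65], [281, 113], [331, 127]]
top cap [[411, 20], [355, 5], [343, 56], [398, 72]]
```

View pics/head.png

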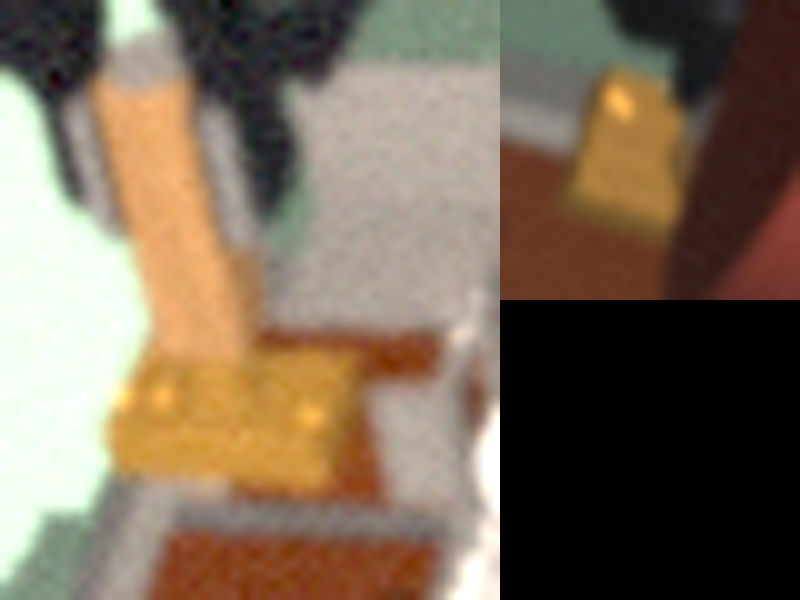

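The picture shows the stamp head square-on (scene lower edge (115,472)–(335,490)). It hints at about 3° of yaw between stamp and tool, but the backgrounds there are mixed. I'll lift it and check over plain green, nearer the camera.

Emit:
move_arm:
  increments: [0,0,-15,0,0,0,0,-25,0,0,0,0,-30,0,0,0,0,-30,0,0,0,0,-30,0,0,0,0,-30,0,0,0,0,-20,0,0,0,0,-10,0,0]

```text
time: 15.57
tool_pos: [0.6304, -0.2355, 0.3307]
tool_rot: [0.004, 0.163, 0.987, -0.001]
contact_force: [0.1, 0.3, -1.3]
gripper_width: 0.225
grasp_force: 58.5
```

Emit:
move_arm:
  increments: [-15,0,0,0,0,-25,0,0,0,0,-25,0,0,0,0,-25,0,0,0,0,-15,0,0,0,0,0,0,0,0,0,0,0,0,0,0,0,0,0,0,0]

```text
time: 16.23
tool_pos: [0.7281, -0.2685, 0.3239]
tool_rot: [-0.001, 0.163, 0.987, 0.0]
contact_force: [-0.9, -0.2, -2.3]
gripper_width: 0.226
grasp_force: 59.4
```

Run:
```python
from e import *
s=grab('scene'); st=manip.state(); tp=st['tool_pos']; zf=tp[2]-.06; q=st['tool_rot']; m=R.from_quat([*q[1:],q[0]]).as_matrix(); print(tp,np.degrees(np.arctan2(m[1,0],m[0,0])),m[:,2].round(4))
pickle.dump((s,tp),open('v4.pkl','wb'))
c=proj(s,[*tp[:2],zf+.03]).astype(int); x0,y0=c[0]-30,c[1]-33; print(x0,y0)
for lab,z,X,Y in(('face',zf,.014,.024),('headtop',zf+.014,.014,.024),('handlelow',zf+.03,.01,.01),('cap',zf+.105,.01,.01)):
    print(lab,[((proj(s,[*(tp[:2]+i*X*a+j*Y*n),z])-(x0,y0)+.5)*9-.5).round().astype(int).tolist() for i,j in((1,-1),(1,1),(-1,1),(-1,-1))])
cv2.imwrite('pics/free.png',cv2.resize(cv2.convertScaleAbs(s['image'][y0:y0+66,x0:x0+60],alpha=2),None,fx=9,fy=9,interpolation=cv2.INTER_CUBIC))
```

```text
[ 0.72799946 -0.268492    0.32436583] 161.2210884996124 [-7.e-04  3.e-04 -1.e+00]
102 145
face [[170, 475], [421, 483], [467, 390], [223, 383]]
headtop [[150, 415], [404, 423], [451, 330], [205, 323]]
handlelow [[210, 332], [316, 335], [353, 270], [248, 268]]
cap [[100, -31], [214, -29], [256, -90], [144, -91]]
```

View pics/free.png

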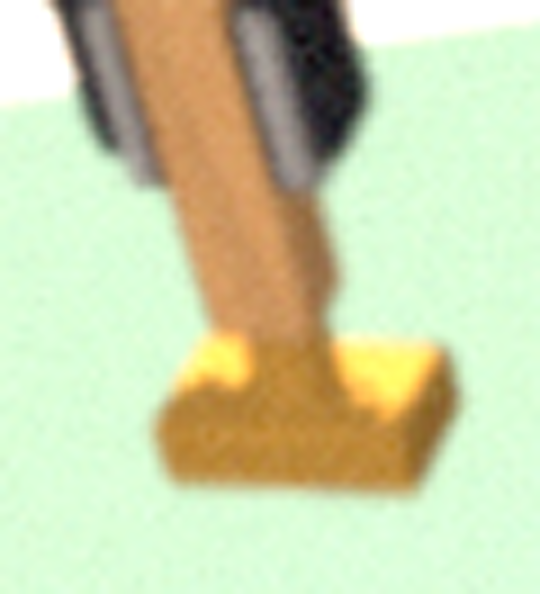

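Over plain green the stamp's lower edge (172,483)–(418,492) has slope 0.037 against 0.032 expected. So it is square in the grip, upright, and within about 1 px of where it should be; the earlier yaw hint was background bias. Combining both cameras, the TCP target is (0.628, -0.2336, 0.0935). Going back and lowering.

Emit:
move_arm:
  increments: [15,0,0,0,0,25,0,0,0,0,25,1,0,0,0,25,0,0,0,0,16,0,0,0,0,0,0,0,0,0,0,0,0,0,0]

```text
time: 16.87
tool_pos: [0.6278, -0.2334, 0.3256]
tool_rot: [0.001, 0.163, 0.987, -0.0]
contact_force: [0.6, -0.7, -1.8]
gripper_width: 0.225
grasp_force: 59.4
```

Emit:
move_arm:
  increments: [0,0,15,0,0,0,0,25,0,0,0,0,30,0,0,0,0,30,0,0,0,0,30,0,0,0,0,30,0,0,0,0,20,0,0,0,0,10,0,0]

```text
time: 17.53
tool_pos: [0.6264, -0.2326, 0.128]
tool_rot: [-0.004, 0.163, 0.987, 0.001]
contact_force: [-0.6, 0.6, -3.6]
gripper_width: 0.23
grasp_force: 59.4
```

Emit:
move_arm:
  increments: [0,0,0,0,0,0,0,0,0,0,0,0,0,0,0,0,0,0,0,0]

```text
time: 17.87
tool_pos: [0.6302, -0.2345, 0.137]
tool_rot: [0.002, 0.163, 0.987, -0.001]
contact_force: [-0.7, -0.3, -2.4]
gripper_width: 0.224
grasp_force: 59.4
```

```bash
python3 d.py .6282 -.2336 .0935
```

```text
[ 0.63017184 -0.23446356  0.13702529] xyaw 161.22135798288906 tilt [ 0.00395046 -0.00199821 -0.9999902 ] [ 2.3  0.2 43.5] [-0.67069502 -0.27637391 -2.38285827]
```

Emit:
move_arm:
  increments: [0,0,3,0,0,0,0,5,0,0,0,0,5,0,0,0,0,5,0,0,0,0,5,0,0,0,0,4,0,0,0,0,2,0,0,0,0,0,0,0]

```text
time: 18.53
tool_pos: [0.6281, -0.2335, 0.1042]
tool_rot: [-0.001, 0.163, 0.987, 0.0]
contact_force: [0.2, 0.3, -2.7]
gripper_width: 0.228
grasp_force: 59.4
```

Emit:
move_arm:
  increments: [0,0,0,0,0,0,0,0,0,0,0,0,0,0,0,0,0,0,0,0,0,0,0,0,0,0,0,0,0,0]

```text
time: 19.03
tool_pos: [0.6288, -0.2337, 0.1055]
tool_rot: [0.0, 0.163, 0.987, -0.0]
contact_force: [0.1, 0.7, -1.4]
gripper_width: 0.23
grasp_force: 59.4
```

```bash
python3 d.py .6282 -.2336 .0935
```

```text
[ 0.62876124 -0.23374938  0.10552689] xyaw 161.21909524006062 tilt [ 2.94789310e-04 -1.54895641e-04 -9.99999945e-01] [ 0.6 -0.  12. ] [ 0.14372553  0.66613391 -1.43613836]
```

Emit:
move_arm:
  increments: [0.5,0,2,0,0,0,0,3,0,0,0,0,3,0,0,0,0,2,0,0,0,0,1.5,0,0,0,0,0,0,0,0,0,0,0,0,0,0,0,0,0]

```text
time: 19.7
tool_pos: [0.6283, -0.2336, 0.0939]
tool_rot: [0.0, 0.163, 0.987, -0.0]
contact_force: [-0.0, -0.0, -2.3]
gripper_width: 0.223
grasp_force: 59.4
```

Emit:
move_arm:
  increments: [0,0,0,0,0,0,0,0,0,0,0,0,0,0,0,0,0,0,0,0,0,0,0,0,0,0,0,0,0,0]

```text
time: 20.2
tool_pos: [0.6282, -0.2336, 0.0939]
tool_rot: [0.0, 0.163, 0.987, -0.0]
contact_force: [-0.3, -0.7, -2.2]
gripper_width: 0.228
grasp_force: 59.4
```

```bash
python3 d.py .6282 -.2336 .0935
python3 - <<'E'
from e import *
t,s=grab('top'),grab('scene')
c=np.zeros((600,800,3),np.uint8)
g=lambda g,x,y,w,h,k: cv2.resize(cv2.convertScaleAbs(g['image'][y:y+h,x:x+w],alpha=2.2),None,fx=k,fy=k,interpolation=cv2.INTER_CUBIC)
c[:,:480]=g(s,150,200,48,60,10); c[:300,480:]=g(t,383,165,32,30,10); c[300:540,480:]=g(s,80,120,320,240,1)
cv2.imwrite('pics/final.png',c)
tp=manip.state()['tool_pos'];zf=tp[2]-.06
print([((proj(s,[*(tp[:2]+i*.014*a+j*.024*n),zf])-(150,200)+.5)*10-.5).round().astype(int).tolist() for i,j in((1,-1),(1,1),(-1,1),(-1,-1))])
to=np.array([.670*a-.0187*n]).ravel()
print('tag',[((proj(s,[*(to+i*.02*a+j*.032*n),.023])-(150,200)+.5)*10-.5).round().astype(int).tolist() for i,j in((1,-1),(1,1),(-1,1),(-1,-1))])
E
```

```text
[ 0.6282108  -0.23357375  0.09386033] xyaw 161.2193008026897 tilt [ 8.47589010e-05 -3.89492801e-05 -9.99999996e-01] [ 0.  -0.   0.4] [-0.32289191 -0.66422792 -2.16105688]
[[155, 500], [368, 510], [398, 420], [190, 411]]
tag [[122, 552], [405, 566], [446, 437], [171, 425]]
```

View pics/final.png

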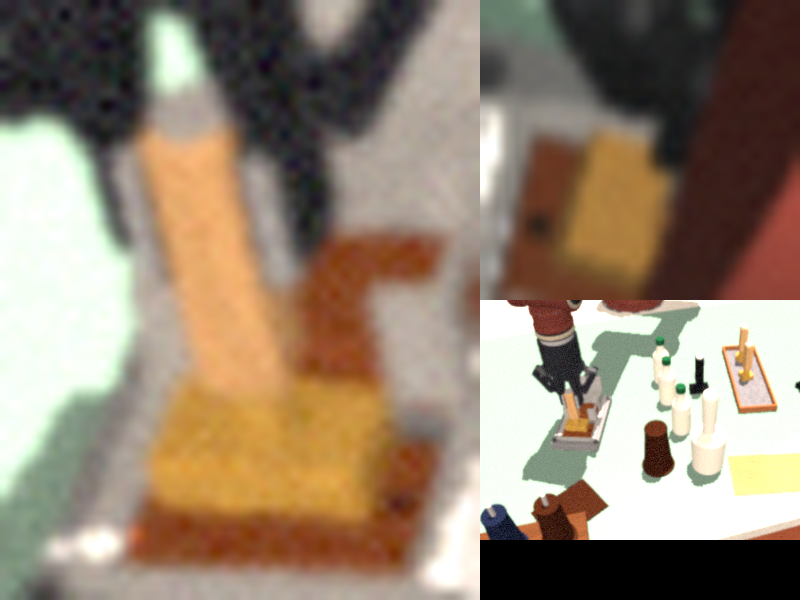

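The final picture shows the stamp's lower edge (155,505)–(372,518) and the tag's front edge (132,562)–(405,570). Both are shifted by the same ~6 px, under 1 raw pixel, from projection, so the stamp is centred and square. Bottles, maul, cone and the other stamps still stand. Handing in.

```bash
python3 -c "
from plant import manip
print(manip.job_done())"
```

```text
the job is handed in; nothing more can be done
None
```

One tag was fed and the slide sprang back; the oblong stamp is held upright, centred and square about 1 cm above the tag without touching it, everything else still stands, and the job is handed in (no verdict returned).

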